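# Reverse the topping row for the decorator across the table

## Robot

A 6-joint arm with a two-finger parallel gripper is mounted at the origin on the work surface. World frame = base frame: x ahead of the robot, y to its left, z up, the work surface at z = 0. Lengths are in mm, angles in rad, forces in N, time in s.
With the tool pointing down it reaches from about 300 to 1000 mm from the base axis. Payload 5.1 kg.
Tool frame: the origin (TCP) lies midway between the tips of the shut fingers; the grasp point (between the pads) lies 19 mm behind it; z points along the fingers, y is the line along which they close (so a half turn about z gives the same grasp; the last joint's range is limited). The gripper opens to 95 mm and grips with 3 to 60 N. Pads are 20 mm wide; open, the fingers measure 119 mm over their backs; the gripper's body (75 mm by 180 mm) begins 59 mm behind the grasp point.
Start: joints at [-1.205, 0.124, 1.65, -0, 1.367, -0.083], TCP at [281.992, -585.632, 214.656] pointing down, gripper open.
Joint ranges: [-2.61, 2.61], [-1.02, 2.33], [0.03, 2.71], [-1.35, 4.49], [0.32, 2.68], [-2.91, 2.91]. Speed limits (rad/s): [2.57, 2.57, 3.14, 3.14, 3.14, 3.14].

## Interface

Orientations are given as a unit quaternion [w, x, y, z].
In Python, from rig import bot gives the robot as it stands.
- The arm moves only by the shell command python3 -m inch 'ROWS' [FORCE]. ROWS is JSON, a list of rows, each an object with "translation": the shift along the world's x, y, z each as a share of 0.3 m, from -1 to 1, a list of three; "twist": the turn about the world's z as a share of 180 degrees, from -1 to 1; "jaw": the closure, from 0 (fully open) to 1 (shut). In form: [{"translation": [x, y, z], "twist": twist, "jaw": jaw}, ...]. A call has 1 to 20 rows; each row shifts and turns the commanded pose from where the row before left it; what a row does not reach is not made up. A row lasts 1/12 s, in which the tool goes at most 41.7 mm and 7.16 degrees, less where a joint would pass 70% of its speed; a pose out of reach is approached as far as the arm can. A call with a number of a shift or a turn outside -1 to 1 is refused whole. A call with a gripper value outside its range is refused whole. The fingers move at their own pace and stop on an object; FORCE is the grip in N (left out, the last holds). Time passes only in rows, so rows that do not move let the fingers close. It gives the time, the measured TCP pose, the force, the opening and the grip force at its end, in the units of the state.
- bot.observe(): the state, without advancing time (a new reading comes with each control period).
- bot.snapshot(name): name is "scene" or "top"; returns a dict with "img" (480x640x3 uint8, red, green, blue), "K" (3x3 intrinsics, pixels), "D" ([k1, k2, p1, p2, k3] as OpenCV has them; the pictures are not rectified), "eye" and "attitude" of the camera in the world. Camera axes: x right, y down, z forward; pixel columns grow to the right and rows downward; lengths in mm; the calibration is good to about 2 mm. A picture is of the moment at which its call begins. There is no depth.
- bot.hand_in(): hands the job in; it is judged then, once.
The state is a dict: "time_s": time; "qpos": joint angles; "joint_vel": joint speeds; "tau": joint torques, N m; "tool_pos": TCP position; "tcp_rot": TCP orientation; "wrist_force": force on the tool from outside, world axes, zero at the start; "moment": the same for the moment, N m; "gripper_width": finger opening in mm; "grip_force": force on a finger pad.
Only numpy, scipy, OpenCV 4.12 (cv2) and the standard library are available. Lean on these libraries where they do the work, as an engineer would, in place of code of your own. Each camera call takes 0.05 s, during which the arm holds its last target. There are 200 camera calls.

## Task

The decorator works from the other side of the table, so move the four topping containers from the coasters on the baking tray into the four-pocket rack in reverse order: the leftmost becomes the rightmost, the second from the left the second from the right, and so on. Stand one container upright on the floor of each pocket, and never tip one over on the way, or the topping spills.

Things in the scene. Friction and masses are not known exactly. Their poses are not given: they have to be found in the camera images.
- dredger: The tallest, slimmest piece: round steel sugar dredger, straight body 40 mm diameter up to 74 mm, then a perforated cap 42 mm wide sloping in to a flat top at 89 mm. 0.13 to 0.25 kg. Origin at the centre of its underside, z up. At the start it stands upright on its own coaster, its underside 9 mm above the table.
- canister: The shortest, widest piece: round steel canister, 54 mm diameter up to 58 mm, 56 mm lid rim above that up to 64 mm, small black button on top (14 mm wide, top at 70 mm). 0.15 to 0.31 kg. Origin at the centre of its underside, z up. At the start it stands upright on its own coaster, its underside 9 mm above the table.
- square_tin: Square aluminium tin, 44 x 44 mm, 70 mm high, with a round black cap (28 mm diameter, 10 mm high) on top. 0.13 to 0.25 kg. x and y are square to its sides; x points across the row within about 20 degrees. Origin at the centre of its underside, z up. At the start it stands upright on its own coaster, its underside 9 mm above the table.
- slim_tin: Slim rectangular aluminium tin, 34 mm (its x, across the row within about 20 degrees) by 56 mm (its y), 76 mm high, flat top with a small white flap. 0.11 to 0.22 kg. Origin at the centre of its underside, z up. At the start it stands upright on its own coaster, its underside 9 mm above the table.
- coaster_dredger: Round flat black rubber coaster, 72 mm diameter, 6 mm thick, fixed on the baking tray; at the start the dredger stands on it (so it marks that piece's original place in the row). Origin at the centre of its underside, 3 mm above the table; z up, +y along the row to the robot's left.
- coaster_canister: Round flat black rubber coaster, 72 mm diameter, 6 mm thick, fixed on the baking tray; at the start the canister stands on it (so it marks that piece's original place in the row). Origin at the centre of its underside, 3 mm above the table; z up, +y along the row to the robot's left.
- coaster_square_tin: Round flat black rubber coaster, 72 mm diameter, 6 mm thick, fixed on the baking tray; at the start the square tin stands on it (so it marks that piece's original place in the row). Origin at the centre of its underside, 3 mm above the table; z up, +y along the row to the robot's left.
- coaster_slim_tin: Round flat black rubber coaster, 72 mm diameter, 6 mm thick, fixed on the baking tray; at the start the slim tin stands on it (so it marks that piece's original place in the row). Origin at the centre of its underside, 3 mm above the table; z up, +y along the row to the robot's left.
- rack: Fixed white plastic rack, 82 x 316 mm: a row of four equal square open pockets, about 74 x 74 mm inside, walls 4 mm thick and 22 mm high, floor 4 mm thick, a wire loop at each end. Origin: centre of its underside, on the table; +y along the row to the robot's left (within 10 degrees), z up. Pocket centres: x = 0, y = -117, -39, +39, +117 mm. It lies nearer the robot or farther than the tray.
- tray: Fixed aluminium baking tray, 136 x 500 mm, rim 14 mm high, floor 3 mm thick. Origin: centre of its underside, on the table; +y along it to the robot's left (within 10 degrees). It carries the four coasters in a row about 88 mm apart; beyond each end of that row stands a loose cupcake, 47 mm high, not part of the job.

How it is judged:
By the outcome, as a careful person would: the job done as asked, in the order asked, and still so for the second after the job is handed in, with the robot touching nothing.
It also fails if it takes over 112 s, if anything falls off the work surface, if the arm or the gripper's body presses on something with over 40 N, if the wrist force passes 120 N, or if a joint passes its speed limit or range.

## Working session

There is one attempt and no reset: what is moved stays moved. The work goes in short steps, Python scripts to look and compute and a shell command to move; the robot and the scene stay as the last step left them, time stands still between calls to the robot, and variables do not carry over. Pictures are saved under pics/ and viewed, at most 14 in all, crops included, and the job is handed in when it is done.

```bash
mkdir -p pics
python3 - <<'E'
from rig import bot
import cv2,pickle
d={}
for n in("scene","top"):
    s=bot.snapshot(n);d[n]=s;cv2.imwrite(f"pics/{n}0.png",s["img"][:,:,::-1]);print(n,s["K"],s["D"],s["eye"],s["attitude"])
pickle.dump(d,open("d0.pkl","wb"));print(bot.observe())
E
```

```text
scene [[488.1518386    0.         317.03949113]
 [  0.         488.1518386  229.73805854]
 [  0.           0.           1.        ]] [-0.08380722  0.          0.          0.          0.        ] [832.48836555 165.47904843 577.02948254] [-0.12460326  0.44382861  0.85229336 -0.24715627]
top [[489.39537773   0.         321.79098496]
 [  0.         489.39537773 253.46283863]
 [  0.           0.           1.        ]] [-0.12955171  0.          0.          0.          0.        ] [477.08530302 -16.92419695 676.89119189] [-0.04580829  0.71089276 -0.69975801  0.05358928]
{'time_s': 0.1, 'qpos': array([-1.20456745e+00,  1.24421607e-01,  1.65156015e+00,  5.41599979e-06,
        1.36751852e+00, -8.25808404e-02]), 'joint_vel': array([-0.00012977, -0.00014745, -0.00361056,  0.00102553,  0.00270128,
        0.00147001]), 'tau': array([ 4.33592686e-04, -4.18881118e+01, -3.61096501e+01,  7.76902540e-02,
        4.61769523e-02, -7.11185453e-05]), 'tool_pos': array([ 281.80228352, -585.07298878,  213.50838738]), 'tcp_rot': array([-9.44609522e-04,  9.74926393e-01,  2.22525544e-01, -1.32195204e-04]), 'wrist_force': array([-0.14286207, -0.10635711,  0.4186724 ]), 'moment': array([-0.08657056, -0.03426387,  0.00060452]), 'grip_force': 0.0, 'gripper_width': 95.07881565135392}
```

View pics/scene0.png

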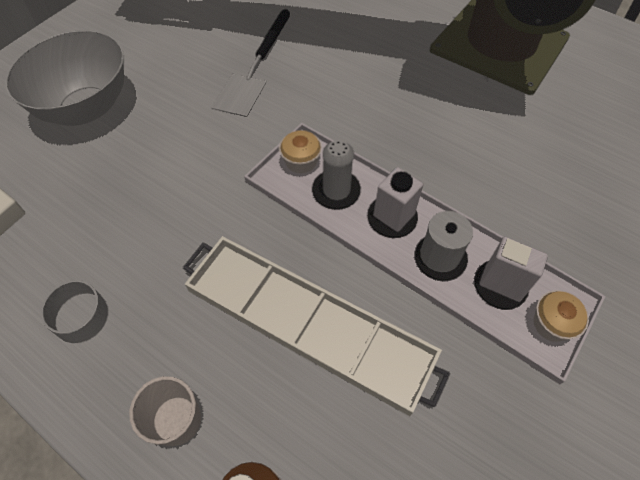

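View pics/top0.png

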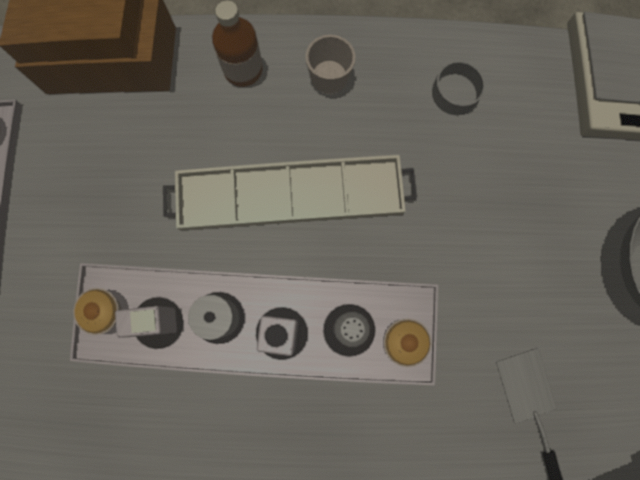

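The row from robot left (+y, left in the top view) is slim tin (145,322), canister (210,317), square tin (278,336), dredger (352,330). The rack (290,192 top) lies beyond the tray. Next I'll enlarge both views to find the top corners.

Run:
```python
import cv2,pickle
d=pickle.load(open("d0.pkl","rb"))
a=d["top"]["img"][280:380,90:390,::-1]
b=d["scene"]["img"][125:315,300:560,::-1]
cv2.imwrite("pics/a.png",cv2.convertScaleAbs(cv2.resize(a[:,:200],None,fx=4,fy=4,interpolation=2),alpha=1.5))
cv2.imwrite("pics/b.png",cv2.convertScaleAbs(cv2.resize(b,None,fx=3,fy=3,interpolation=2),alpha=1.5))
```

```text
(no output)
```

View pics/a.png

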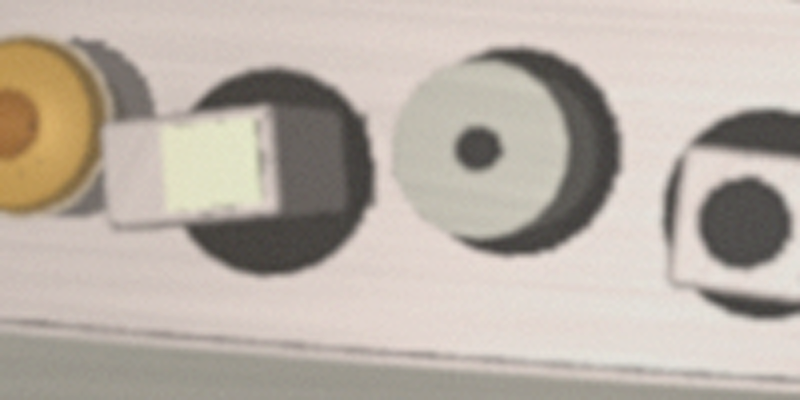

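View pics/b.png

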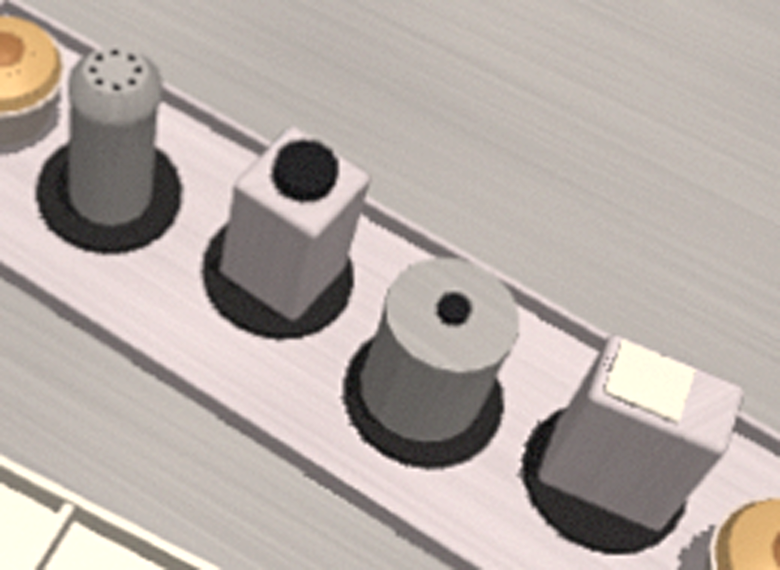

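Crop a (x4, offset 90,280) shows the slim-tin top corners at about (105,122),(270,105),(278,215),(112,230), long side along the row. It also shows the canister button at (478,149) and the square cap at (745,223). Crop b (x3, offset 300,125) shows the dredger top at (115,70), cap (305,170), button (454,309) and the slim-tin top corners. Next I'll triangulate and check sizes.

```bash
cat > h.py <<'E'
import numpy as np,cv2,pickle
from scipy.spatial.transform import Rotation as R
def rays(s,p):
    q=cv2.undistortPoints(np.array(p,float).reshape(-1,1,2),s["K"],s["D"])[:,0]
    w,x,y,z=s["attitude"]
    return np.asarray(s["eye"]),R.from_quat([x,y,z,w]).apply(np.c_[q,np.ones(len(q))])
def onz(s,p,z):
    e,r=rays(s,p);return e+r*((z-e[2])/r[:,2])[:,None]
def tri(s,t,p,q):
    e,r=rays(s,[p]);f,g=rays(t,[q]);k=np.linalg.lstsq(np.c_[r[0],-g[0]],f-e,rcond=None)[0]
    a=e+k[0]*r[0];b=f+k[1]*g[0];return (a+b)/2,np.linalg.norm(a-b)
E
python3 - <<'E'
from h import *
np.set_printoptions(precision=1,suppress=True)
d=pickle.load(open("d0.pkl","rb"));T,S=d["top"],d["scene"]
A=lambda u,v:(90+(u-1.5)/4,280+(v-1.5)/4);B=lambda u,v:(300+(u-1)/3,125+(v-1)/3)
for n,a,b,z in[("dredger",(352,329.5),B(115,70),98),("square cap",A(745,223),B(305,170),89),("button",A(478,149),B(454,309),79)]:
    print(n,*tri(T,S,a,b),onz(T,[a],z),onz(S,[b],z))
def rect(n,P):
    c,s,a=cv2.minAreaRect(P[:,:2].astype(np.float32));print(n,c,s,a)
rect("slimT",onz(T,[A(105,122),A(272,104),A(280,215),A(112,230)],85))
rect("slimS",onz(S,[B(610,336),B(742,390),B(718,452),B(587,402)],85))
rect("sqT",onz(T,[(262.5,317),(297.5,319),(294.5,355.5),(258,351.5)],79))
rect("sqS",onz(S,[B(292,129),B(370,180),B(313,238),B(234,183)],79))
for n,s in(("T",T),("S",S)):
    h=cv2.cvtColor(s["img"],cv2.COLOR_RGB2HSV);m=((h[...,1]>25)&(h[...,0]>15)&(h[...,0]<40)&(h[...,2]>120)).astype(np.uint8)
    m=cv2.morphologyEx(m,cv2.MORPH_CLOSE,np.ones((9,9)))
    c=max(cv2.findContours(m,0,1)[0],key=cv2.contourArea);print(cv2.boundingRect(c))
    rect("rack"+n,onz(s,c.reshape(-1,2),22))
    # coasters: dark blobs on the tray
    g=cv2.cvtColor(s["img"],cv2.COLOR_RGB2GRAY)
    k=(g<62).astype(np.uint8)
    for c in cv2.findContours(k,0,1)[0]:
        if 300<cv2.contourArea(c)<4000:
            P=onz(s,cv2.convexHull(c).reshape(-1,2),9);(x,y),r=cv2.minEnclosingCircle(P[:,:2].astype(np.float32))
            if 30<r<45:print("coaster",n,x,y,r)
E
```

```text
dredger [469.7 -59.9  97.6] 0.7164936748989309 [[469.6 -59.5  98. ]] [[470.1 -60.   98. ]]
square cap [460.9  30.9  84.9] 0.47067010220526073 [[461.1  30.4  89. ]] [[463.9  32.2  89. ]]
button [481.4 114.   76.3] 0.2362547074634319 [[481.4 113.3  79. ]] [[483.2 114.4  79. ]]
slimT (473.44635009765625, 200.4521484375) (33.73402404785156, 53.00814437866211) 7.078289031982422
slimS (475.6924743652344, 201.374755859375) (33.343379974365234, 53.97262954711914) 8.171005249023438
sqT (460.97747802734375, 28.274927139282227) (44.34688949584961, 43.97853469848633) 84.90208435058594
sqS (462.6180419921875, 31.547508239746094) (42.28193283081055, 40.81999588012695) 82.89237976074219
(175, 155, 231, 73)
rackT (657.88330078125, 23.8228759765625) (82.86360168457031, 317.15484619140625) 5.0972819328308105
coaster T 269.5106506347656 -449.3639221191406 41.0010871887207
coaster T 462.3166198730469 29.294111251831055 34.14761734008789
coaster T 468.1221008300781 -61.887962341308594 34.09731674194336
coaster T 472.4278564453125 199.56646728515625 34.72474670410156
coaster T 481.5010986328125 115.72666931152344 34.241092681884766
coaster T 815.6920166015625 -218.3135986328125 35.11246109008789
coaster T 836.43603515625 -35.4481315612793 32.06712341308594
coaster T 835.8223266601562 -228.64572143554688 32.790096282958984
(185, 236, 257, 177)
rackS (656.6548461914062, 23.336151123046875) (83.1521224975586, 316.6063232421875) 5.198205471038818
coaster S 474.5086975097656 200.1183624267578 35.50349044799805
coaster S 481.9695739746094 112.01480102539062 39.236900329589844
coaster S 464.28399658203125 30.001867294311523 35.21564865112305
```

Each point agrees to about 2 mm with its given height, size and coaster:

| Piece | Position | Yaw |
|---|---|---|
| Dredger | (470,-60) | – |
| Square tin | (462.5,30) | -6° |
| Canister | (482,114) | – |
| Slim tin | (474.5,201) | +7.5° |

The rack is at (657.3,23.6), yaw 5.1°. Its target pockets are dredger (647,140), square (654,62), canister (661,-15) and slim (668,-93). I'll start with the dredger.

```bash
python3 -m inch '[{"translation":[0.042,0.1167,0],"twist":0.0257,"jaw":0},{"translation":[0.042,0.1167,0],"twist":0.0257,"jaw":0},{"translation":[0.042,0.1167,0],"twist":0.0257,"jaw":0},{"translation":[0.042,0.1167,0],"twist":0.0257,"jaw":0},{"translation":[0.042,0.1167,0],"twist":0.0257,"jaw":0},{"translation":[0.042,0.1167,0],"twist":0.0257,"jaw":0},{"translation":[0.042,0.1167,0],"twist":0.0257,"jaw":0},{"translation":[0.042,0.1167,0],"twist":0.0257,"jaw":0},{"translation":[0.042,0.1167,0],"twist":0.0257,"jaw":0},{"translation":[0.042,0.1167,0],"twist":0.0257,"jaw":0},{"translation":[0.042,0.1167,0],"twist":0.0257,"jaw":0},{"translation":[0.042,0.1167,0],"twist":0.0257,"jaw":0},{"translation":[0.042,0.1167,0],"twist":0.0257,"jaw":0},{"translation":[0.042,0.1167,0],"twist":0.0257,"jaw":0},{"translation":[0.042,0.1167,0],"twist":0.0257,"jaw":0},{"translation":[0,0,0],"twist":0,"jaw":0},{"translation":[0,0,0],"twist":0,"jaw":0}]' 20
cat >> h.py <<'E'
def st(x=None,y=None,z=None,yaw=None):
    from rig import bot
    o=bot.observe();p=o["tool_pos"];q=o["tcp_rot"]
    w=np.degrees(2*np.arctan2(q[2],q[1]))-90; w=(w+180+90)%180-90
    print("t",round(o["time_s"],2),"p",p.round(1),"yaw",round(w,1),"w",round(o["gripper_width"],1),"g",round(o["grip_force"],1),"F",o["wrist_force"].round(1))
    if x is not None:print("shares",((np.array([x,y,z])-p)/300).round(3),"twist",round((yaw-w)/180,4))
E
python3 -c "
from h import *;st(470,-60,38,5.1)"
```

```text
time_s: 1.52
tool_pos: [471.0, -58.9, 214.2]
tcp_rot: [-0.0, 0.674, 0.739, -0.0]
wrist_force: [0.2, 0.1, -0.2]
gripper_width: 95.0
grip_force: 0.0
t 1.52 p [471.  -58.9 214.2] yaw 5.3 w 95.0 g 0.0 F [ 0.2  0.1 -0.2]
shares [-0.003 -0.004 -0.587] twist -0.0011
```

```bash
python3 -m inch '[{"translation":[-0.003,-0.004,-0.1],"twist":0,"jaw":0},{"translation":[0,0,-0.1],"twist":0,"jaw":0},{"translation":[0,0,-0.1],"twist":0,"jaw":0},{"translation":[0,0,-0.1],"twist":0,"jaw":0},{"translation":[0,0,-0.08],"twist":0,"jaw":0},{"translation":[0,0,-0.06],"twist":0,"jaw":0},{"translation":[0,0,-0.047],"twist":0,"jaw":0},{"translation":[0,0,0],"twist":0,"jaw":0},{"translation":[0,0,0],"twist":0,"jaw":1},{"translation":[0,0,0],"twist":0,"jaw":1},{"translation":[0,0,0],"twist":0,"jaw":1},{"translation":[0,0,0],"twist":0,"jaw":1},{"translation":[0,0,0],"twist":0,"jaw":1},{"translation":[0,0,0],"twist":0,"jaw":1},{"translation":[0,0,0],"twist":0,"jaw":1},{"translation":[0,0,0],"twist":0,"jaw":1},{"translation":[0,0,0],"twist":0,"jaw":1},{"translation":[0,0,0],"twist":0,"jaw":1}]' 25
python3 -c "
from h import *;st(647,140,150,5.1)"
```

```text
time_s: 3.02
tool_pos: [470.1, -61.6, 38.6]
tcp_rot: [-0.0, 0.675, 0.738, -0.0]
wrist_force: [0.1, 1.0, 0.1]
gripper_width: 40.8
grip_force: 25.0
t 3.02 p [470.1 -61.6  38.6] yaw 5.1 w 40.8 g 25.0 F [0.1 1.  0.1]
shares [0.59  0.672 0.371] twist -0.0001
```

```bash
python3 -m inch '[{"translation":[0,0,0.03],"twist":0,"jaw":1},{"translation":[0,0,0.06],"twist":0,"jaw":1},{"translation":[0,0,0.08],"twist":0,"jaw":1},{"translation":[0,0,0.08],"twist":0,"jaw":1},{"translation":[0,0,0.08],"twist":0,"jaw":1},{"translation":[0.02,0.022,0.041],"twist":0,"jaw":1},{"translation":[0.04,0.05,0],"twist":0,"jaw":1},{"translation":[0.06,0.07,0],"twist":0,"jaw":1},{"translation":[0.07,0.08,0],"twist":0,"jaw":1},{"translation":[0.07,0.08,0],"twist":0,"jaw":1},{"translation":[0.07,0.08,0],"twist":0,"jaw":1},{"translation":[0.07,0.08,0],"twist":0,"jaw":1},{"translation":[0.07,0.08,0],"twist":0,"jaw":1},{"translation":[0.06,0.07,0],"twist":0,"jaw":1},{"translation":[0.04,0.05,0],"twist":0,"jaw":1},{"translation":[0.02,0.02,0],"twist":0,"jaw":1},{"translation":[0,0,0],"twist":0,"jaw":1},{"translation":[0,0,0],"twist":0,"jaw":1},{"translation":[0,0,0],"twist":0,"jaw":1}]'
python3 - <<'E'
from h import *
st(647,140,35,5.1)
from rig import bot
s=bot.snapshot("scene");cv2.imwrite("pics/c.png",s["img"][:,:,::-1])
E
```

```text
time_s: 4.6
tool_pos: [646.3, 142.2, 149.4]
tcp_rot: [-0.0, 0.675, 0.738, -0.001]
wrist_force: [-0.3, -0.1, -1.2]
gripper_width: 41.0
grip_force: 25.0
t 4.6 p [646.3 142.2 149.4] yaw 5.1 w 41.0 g 25.0 F [-0.3 -0.1 -1.2]
shares [ 0.002 -0.007 -0.381] twist 0.0002
```

View pics/c.png

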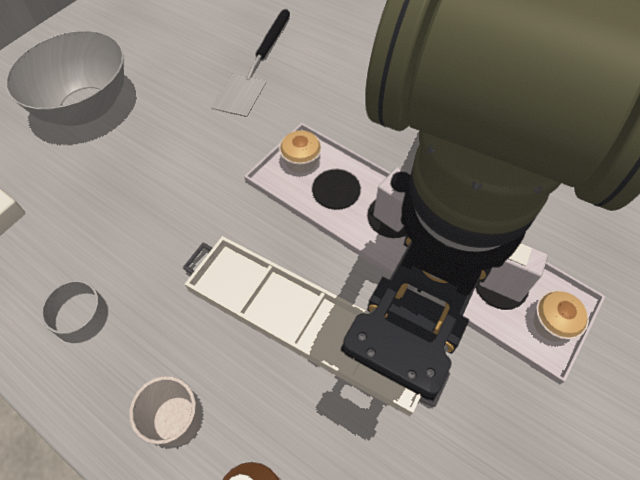

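The dredger is lifted: its coaster at (336,189) is empty, and the gripper is above the near-end rack pocket at (390,350). Lowering now.

```bash
python3 -m inch '[{"translation":[0.001,-0.004,-0.05],"twist":0,"jaw":1},{"translation":[0.001,-0.003,-0.08],"twist":0,"jaw":1},{"translation":[0,0,-0.08],"twist":0,"jaw":1},{"translation":[0,0,-0.07],"twist":0,"jaw":1},{"translation":[0,0,-0.05],"twist":0,"jaw":1},{"translation":[0,0,-0.03],"twist":0,"jaw":1},{"translation":[0,0,-0.015],"twist":0,"jaw":1},{"translation":[0,0,-0.01],"twist":0,"jaw":1},{"translation":[0,0,0],"twist":0,"jaw":1},{"translation":[0,0,0],"twist":0,"jaw":1}]'
python3 -c "
from h import *;st(647,140,33,5.1)"
```

```text
time_s: 5.48
tool_pos: [648.7, 140.9, 35.7]
tcp_rot: [0.001, 0.675, 0.738, 0.001]
wrist_force: [0.7, -0.0, -1.5]
gripper_width: 40.9
grip_force: 25.0
t 5.48 p [648.7 140.9  35.7] yaw 5.1 w 40.9 g 25.0 F [ 0.7 -0.  -1.5]
shares [-0.006 -0.003 -0.009] twist -0.0
```

```bash
python3 -m inch '[{"translation":[0,0,-0.003],"twist":0,"jaw":1},{"translation":[0,0,-0.003],"twist":0,"jaw":1},{"translation":[0,0,0],"twist":0,"jaw":1},{"translation":[0,0,0],"twist":0,"jaw":0.5},{"translation":[0,0,0],"twist":0,"jaw":0.4},{"translation":[0,0,0],"twist":0,"jaw":0.2},{"translation":[0,0,0],"twist":0,"jaw":0.1},{"translation":[0,0,0],"twist":0,"jaw":0},{"translation":[0,0,0],"twist":0,"jaw":0},{"translation":[0,0,0.03],"twist":0,"jaw":0},{"translation":[0,0,0.08],"twist":0,"jaw":0},{"translation":[0,0,0.1],"twist":0,"jaw":0},{"translation":[0,0,0.1],"twist":0,"jaw":0},{"translation":[0,0,0.1],"twist":0,"jaw":0},{"translation":[0,0,0],"twist":0,"jaw":0},{"translation":[0,0,0],"twist":0,"jaw":0}]'
python3 -c "
from h import *;st(462.5,30,140,-6)"
```

```text
time_s: 6.82
tool_pos: [649.6, 141.1, 159.6]
tcp_rot: [0.002, 0.675, 0.738, 0.002]
wrist_force: [-0.1, -1.3, -0.2]
gripper_width: 95.2
grip_force: 0.0
t 6.82 p [649.6 141.1 159.6] yaw 5.1 w 95.2 g 0.0 F [-0.1 -1.3 -0.2]
shares [-0.624 -0.37  -0.065] twist -0.0617
```

```bash
python3 -m inch '[{"translation":[-0.07,-0.04,0],"twist":-0.007,"jaw":0},{"translation":[-0.08,-0.045,0],"twist":-0.007,"jaw":0},{"translation":[-0.09,-0.055,0],"twist":-0.007,"jaw":0},{"translation":[-0.09,-0.055,0],"twist":-0.01,"jaw":0},{"translation":[-0.09,-0.055,0],"twist":-0.01,"jaw":0},{"translation":[-0.09,-0.055,0],"twist":-0.01,"jaw":0},{"translation":[-0.08,-0.045,-0.015],"twist":-0.0107,"jaw":0},{"translation":[-0.034,-0.02,-0.05],"twist":0,"jaw":0},{"translation":[0,0,0],"twist":0,"jaw":0},{"translation":[0,0,0],"twist":0,"jaw":0},{"translation":[0,0,0],"twist":0,"jaw":0}]'
python3 - <<'E'
from h import *
st(462.5,30,38,-6)
from rig import bot
s=bot.snapshot("scene");cv2.imwrite("pics/e.png",s["img"][:,:,::-1])
E
```

```text
time_s: 7.73
tool_pos: [460.9, 30.1, 136.0]
tcp_rot: [-0.0, 0.743, 0.669, -0.0]
wrist_force: [0.2, 1.3, 0.0]
gripper_width: 95.2
grip_force: 0.0
t 7.73 p [460.9  30.1 136. ] yaw -6.0 w 95.2 g 0.0 F [0.2 1.3 0. ]
shares [ 0.005 -0.    -0.327] twist -0.0
```

View pics/e.png

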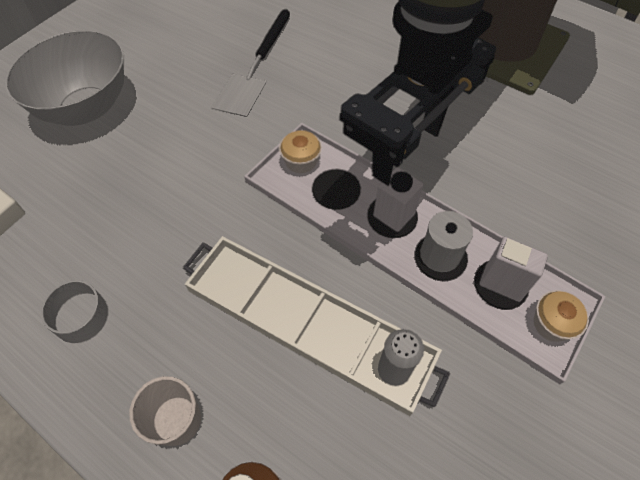

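The dredger stands upright in the end pocket (400,360), and the open gripper is above the square tin (400,200). Grasping it.

```bash
python3 -m inch '[{"translation":[0.005,0,-0.06],"twist":0,"jaw":0},{"translation":[0,0,-0.08],"twist":0,"jaw":0},{"translation":[0,0,-0.08],"twist":0,"jaw":0},{"translation":[0,0,-0.07],"twist":0,"jaw":0},{"translation":[0,0,-0.037],"twist":0,"jaw":0},{"translation":[0,0,0],"twist":0,"jaw":0},{"translation":[0,0,0],"twist":0,"jaw":1},{"translation":[0,0,0],"twist":0,"jaw":1},{"translation":[0,0,0],"twist":0,"jaw":1},{"translation":[0,0,0],"twist":0,"jaw":1},{"translation":[0,0,0],"twist":0,"jaw":1},{"translation":[0,0,0],"twist":0,"jaw":1},{"translation":[0,0,0],"twist":0,"jaw":1},{"translation":[0,0,0],"twist":0,"jaw":1},{"translation":[0,0,0],"twist":0,"jaw":1},{"translation":[0,0,0],"twist":0,"jaw":1}]' 25
python3 -c "
from h import *;st(654,62.4,150,5.1)"
```

```text
time_s: 9.12
tool_pos: [461.7, 29.8, 38.0]
tcp_rot: [-0.0, 0.743, 0.669, -0.0]
wrist_force: [-2.6, -0.3, 1.7]
gripper_width: 44.1
grip_force: 25.0
t 9.12 p [461.7  29.8  38. ] yaw -6.0 w 44.1 g 25.0 F [-2.6 -0.3  1.7]
shares [0.641 0.109 0.373] twist 0.0617
```

```bash
python3 -m inch '[{"translation":[0,0,0.03],"twist":0,"jaw":1},{"translation":[0,0,0.06],"twist":0,"jaw":1},{"translation":[0,0,0.08],"twist":0,"jaw":1},{"translation":[0,0,0.08],"twist":0,"jaw":1},{"translation":[0,0,0.08],"twist":0,"jaw":1},{"translation":[0.03,0.005,0.043],"twist":0.006,"jaw":1},{"translation":[0.06,0.01,0],"twist":0.007,"jaw":1},{"translation":[0.08,0.015,0],"twist":0.007,"jaw":1},{"translation":[0.09,0.015,0],"twist":0.007,"jaw":1},{"translation":[0.09,0.015,0],"twist":0.007,"jaw":1},{"translation":[0.09,0.015,0],"twist":0.007,"jaw":1},{"translation":[0.08,0.014,0],"twist":0.007,"jaw":1},{"translation":[0.06,0.01,0],"twist":0.007,"jaw":1},{"translation":[0.04,0.01,0],"twist":0.0067,"jaw":1},{"translation":[0.021,0,0],"twist":0,"jaw":1},{"translation":[0,0,0],"twist":0,"jaw":1},{"translation":[0,0,0],"twist":0,"jaw":1},{"translation":[0,0,0],"twist":0,"jaw":1}]'
python3 -c "
from h import *;st(654,62.4,33.5,5.1)"
```

```text
time_s: 10.62
tool_pos: [653.5, 62.4, 149.7]
tcp_rot: [-0.0, 0.675, 0.738, -0.0]
wrist_force: [-0.9, -0.4, -2.1]
gripper_width: 43.8
grip_force: 25.0
t 10.62 p [653.5  62.4 149.7] yaw 5.1 w 43.8 g 25.0 F [-0.9 -0.4 -2.1]
shares [ 0.002  0.    -0.387] twist 0.0001
```

```bash
python3 -m inch '[{"translation":[0.001,0,-0.05],"twist":0,"jaw":1},{"translation":[0,0,-0.08],"twist":0,"jaw":1},{"translation":[0,0,-0.08],"twist":0,"jaw":1},{"translation":[0,0,-0.07],"twist":0,"jaw":1},{"translation":[0,0,-0.05],"twist":0,"jaw":1},{"translation":[0,0,-0.03],"twist":0,"jaw":1},{"translation":[0,0,-0.015],"twist":0,"jaw":1},{"translation":[0,0,-0.008],"twist":0,"jaw":1},{"translation":[0,0,-0.004],"twist":0,"jaw":1},{"translation":[0,0,0],"twist":0,"jaw":1},{"translation":[0,0,0],"twist":0,"jaw":1}]'
python3 -c "
from h import *;st(654,62.4,33,5.1)"
```

```text
time_s: 11.53
tool_pos: [655.6, 62.5, 35.1]
tcp_rot: [0.001, 0.675, 0.738, 0.001]
wrist_force: [0.1, 0.4, -1.0]
gripper_width: 44.0
grip_force: 25.0
t 11.53 p [655.6  62.5  35.1] yaw 5.1 w 44.0 g 25.0 F [ 0.1  0.4 -1. ]
shares [-0.005 -0.    -0.007] twist -0.0
```

Release, rise, then go above the canister (482,114).

```bash
python3 -m inch '[{"translation":[0,0,-0.003],"twist":0,"jaw":1},{"translation":[0,0,-0.003],"twist":0,"jaw":1},{"translation":[0,0,0],"twist":0,"jaw":1},{"translation":[0,0,0],"twist":0,"jaw":0.45},{"translation":[0,0,0],"twist":0,"jaw":0.3},{"translation":[0,0,0],"twist":0,"jaw":0.2},{"translation":[0,0,0],"twist":0,"jaw":0.1},{"translation":[0,0,0],"twist":0,"jaw":0},{"translation":[0,0,0],"twist":0,"jaw":0},{"translation":[0,0,0.03],"twist":0,"jaw":0},{"translation":[0,0,0.08],"twist":0,"jaw":0},{"translation":[0,0,0.1],"twist":0,"jaw":0},{"translation":[0,0,0.1],"twist":0,"jaw":0},{"translation":[0,0,0.1],"twist":0,"jaw":0},{"translation":[0,0,0],"twist":0,"jaw":0},{"translation":[0,0,0],"twist":0,"jaw":0}]'
python3 -c "
from h import *;st(482,114,140,5.1)"
```

```text
time_s: 12.87
tool_pos: [656.5, 62.6, 159.0]
tcp_rot: [0.002, 0.675, 0.738, 0.002]
wrist_force: [0.8, 0.6, -0.6]
gripper_width: 95.0
grip_force: 0.0
t 12.87 p [656.5  62.6 159. ] yaw 5.1 w 95.0 g 0.0 F [ 0.8  0.6 -0.6]
shares [-0.582  0.171 -0.063] twist -0.0
```

```bash
python3 -m inch '[{"translation":[-0.07,0.021,0],"twist":0,"jaw":0},{"translation":[-0.09,0.025,0],"twist":0,"jaw":0},{"translation":[-0.1,0.03,0],"twist":0,"jaw":0},{"translation":[-0.1,0.03,0],"twist":0,"jaw":0},{"translation":[-0.1,0.03,0],"twist":0,"jaw":0},{"translation":[-0.08,0.025,-0.02],"twist":0,"jaw":0},{"translation":[-0.042,0.01,-0.043],"twist":0,"jaw":0},{"translation":[0,0,0],"twist":0,"jaw":0},{"translation":[0,0,0],"twist":0,"jaw":0},{"translation":[0,0,0],"twist":0,"jaw":0}]'
python3 - <<'E'
from h import *
st(482,114,37,5.1)
from rig import bot
s=bot.snapshot("scene");cv2.imwrite("pics/f.png",s["img"][:,:,::-1])
E
```

```text
time_s: 13.7
tool_pos: [480.5, 113.6, 136.0]
tcp_rot: [-0.0, 0.675, 0.738, -0.0]
wrist_force: [0.1, -1.2, 0.3]
gripper_width: 95.0
grip_force: 0.0
t 13.7 p [480.5 113.6 136. ] yaw 5.1 w 95.0 g 0.0 F [ 0.1 -1.2  0.3]
shares [ 0.005  0.001 -0.33 ] twist 0.0
```

View pics/f.png

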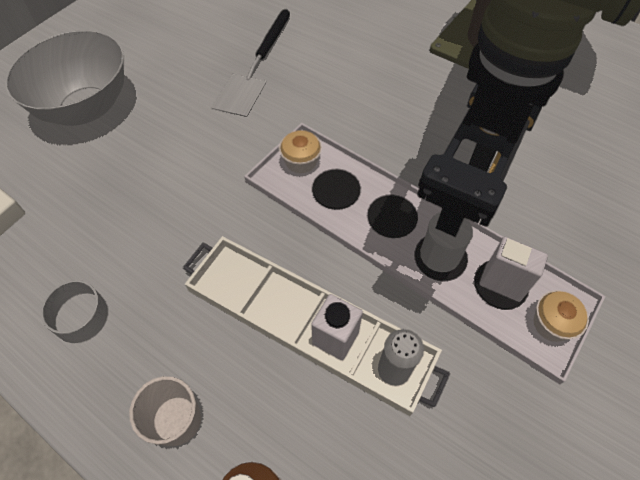

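The square tin stands in its pocket (337,325), and the gripper is over the canister (445,240). I'll grasp a little lower, TCP z = 32.

```bash
python3 -m inch '[{"translation":[0.005,0.001,-0.06],"twist":0,"jaw":0},{"translation":[0,0,-0.08],"twist":0,"jaw":0},{"translation":[0,0,-0.08],"twist":0,"jaw":0},{"translation":[0,0,-0.07],"twist":0,"jaw":0},{"translation":[0,0,-0.04],"twist":0,"jaw":0},{"translation":[0,0,-0.015],"twist":0,"jaw":0},{"translation":[0,0,0],"twist":0,"jaw":0},{"translation":[0,0,0],"twist":0,"jaw":1},{"translation":[0,0,0],"twist":0,"jaw":1},{"translation":[0,0,0],"twist":0,"jaw":1},{"translation":[0,0,0],"twist":0,"jaw":1},{"translation":[0,0,0],"twist":0,"jaw":1},{"translation":[0,0,0],"twist":0,"jaw":1},{"translation":[0,0,0],"twist":0,"jaw":1},{"translation":[0,0,0],"twist":0,"jaw":1},{"translation":[0,0,0],"twist":0,"jaw":1},{"translation":[0,0,0],"twist":0,"jaw":1}]' 28
python3 -c "
from h import *;st(661,-15,150,5.1)"
```

```text
time_s: 15.17
tool_pos: [481.5, 114.1, 32.8]
tcp_rot: [-0.0, 0.675, 0.738, -0.0]
wrist_force: [-1.1, 0.9, 2.6]
gripper_width: 54.2
grip_force: 28.0
t 15.17 p [481.5 114.1  32.8] yaw 5.1 w 54.2 g 28.0 F [-1.1  0.9  2.6]
shares [ 0.598 -0.43   0.391] twist -0.0
```

```bash
python3 -m inch '[{"translation":[0,0,0.03],"twist":0,"jaw":1},{"translation":[0,0,0.06],"twist":0,"jaw":1},{"translation":[0,0,0.08],"twist":0,"jaw":1},{"translation":[0,0,0.08],"twist":0,"jaw":1},{"translation":[0,0,0.08],"twist":0,"jaw":1},{"translation":[0.03,-0.02,0.06],"twist":0,"jaw":1},{"translation":[0.06,-0.04,0],"twist":0,"jaw":1},{"translation":[0.07,-0.05,0],"twist":0,"jaw":1},{"translation":[0.08,-0.06,0],"twist":0,"jaw":1},{"translation":[0.08,-0.06,0],"twist":0,"jaw":1},{"translation":[0.08,-0.06,0],"twist":0,"jaw":1},{"translation":[0.08,-0.06,0],"twist":0,"jaw":1},{"translation":[0.06,-0.04,0],"twist":0,"jaw":1},{"translation":[0.04,-0.03,0],"twist":0,"jaw":1},{"translation":[0.018,-0.01,0],"twist":0,"jaw":1},{"translation":[0,0,0],"twist":0,"jaw":1},{"translation":[0,0,0],"twist":0,"jaw":1},{"translation":[0,0,0],"twist":0,"jaw":1}]'
python3 -c "
from h import *;st(661,-15,30,5.1)"
```

```text
time_s: 16.67
tool_pos: [660.0, -14.1, 149.3]
tcp_rot: [-0.0, 0.675, 0.738, -0.0]
wrist_force: [-0.3, -0.0, -2.2]
gripper_width: 54.5
grip_force: 28.0
t 16.67 p [660.  -14.1 149.3] yaw 5.1 w 54.5 g 28.0 F [-0.3 -0.  -2.2]
shares [ 0.003 -0.003 -0.398] twist -0.0002
```

```bash
python3 -m inch '[{"translation":[0,-0.003,-0.05],"twist":0,"jaw":1},{"translation":[0,0,-0.08],"twist":0,"jaw":1},{"translation":[0,0,-0.08],"twist":0,"jaw":1},{"translation":[0,0,-0.07],"twist":0,"jaw":1},{"translation":[0,0,-0.05],"twist":0,"jaw":1},{"translation":[0,0,-0.035],"twist":0,"jaw":1},{"translation":[0,0,-0.02],"twist":0,"jaw":1},{"translation":[0,0,-0.01],"twist":0,"jaw":1},{"translation":[0,0,-0.005],"twist":0,"jaw":1},{"translation":[0,0,0],"twist":0,"jaw":1},{"translation":[0,0,0],"twist":0,"jaw":1}]'
python3 -c "
from h import *;st(661,-15,27.8,5.1)"
```

```text
time_s: 17.58
tool_pos: [661.9, -15.9, 30.9]
tcp_rot: [0.001, 0.675, 0.738, 0.001]
wrist_force: [-0.2, -0.1, -0.8]
gripper_width: 54.6
grip_force: 28.0
t 17.58 p [661.9 -15.9  30.9] yaw 5.1 w 54.6 g 28.0 F [-0.2 -0.1 -0.8]
shares [-0.003  0.003 -0.01 ] twist -0.0
```

```bash
python3 -m inch '[{"translation":[0,0,-0.004],"twist":0,"jaw":1},{"translation":[0,0,-0.004],"twist":0,"jaw":1},{"translation":[0,0,0],"twist":0,"jaw":1},{"translation":[0,0,0],"twist":0,"jaw":1},{"translation":[0,0,0],"twist":0,"jaw":1}]'
python3 -c "
from h import *;st(661,-15,27.8,5.1)"
```

```text
time_s: 18.0
tool_pos: [661.5, -15.9, 27.9]
tcp_rot: [0.001, 0.675, 0.738, 0.0]
wrist_force: [1.1, -0.3, 0.8]
gripper_width: 54.6
grip_force: 28.0
t 18.0 p [661.5 -15.9  27.9] yaw 5.1 w 54.6 g 28.0 F [ 1.1 -0.3  0.8]
shares [-0.002  0.003 -0.   ] twist -0.0
```

On the floor. Release, rise, then go to the slim tin.

```bash
python3 -m inch '[{"translation":[0,0,0],"twist":0,"jaw":0.35},{"translation":[0,0,0],"twist":0,"jaw":0.25},{"translation":[0,0,0],"twist":0,"jaw":0.15},{"translation":[0,0,0],"twist":0,"jaw":0.05},{"translation":[0,0,0],"twist":0,"jaw":0},{"translation":[0,0,0],"twist":0,"jaw":0},{"translation":[0,0,0.03],"twist":0,"jaw":0},{"translation":[0,0,0.08],"twist":0,"jaw":0},{"translation":[0,0,0.1],"twist":0,"jaw":0},{"translation":[0,0,0.1],"twist":0,"jaw":0},{"translation":[0,0,0.12],"twist":0,"jaw":0},{"translation":[0,0,0],"twist":0,"jaw":0},{"translation":[0,0,0],"twist":0,"jaw":0}]'
python3 -c "
from h import *;st(474.5,201,140,7.5)"
```

```text
time_s: 19.08
tool_pos: [663.1, -16.0, 160.9]
tcp_rot: [0.003, 0.675, 0.738, 0.002]
wrist_force: [0.1, -0.1, -0.7]
gripper_width: 95.2
grip_force: 0.0
t 19.08 p [663.1 -16.  160.9] yaw 5.1 w 95.2 g 0.0 F [ 0.1 -0.1 -0.7]
shares [-0.629  0.723 -0.07 ] twist 0.0133
```

```bash
python3 -m inch '[{"translation":[-0.03,0.04,0],"twist":0.0013,"jaw":0},{"translation":[-0.06,0.07,0],"twist":0.0015,"jaw":0},{"translation":[-0.07,0.08,0],"twist":0.0015,"jaw":0},{"translation":[-0.08,0.09,0],"twist":0.0015,"jaw":0},{"translation":[-0.08,0.09,0],"twist":0.0015,"jaw":0},{"translation":[-0.08,0.09,0],"twist":0.0015,"jaw":0},{"translation":[-0.08,0.09,0],"twist":0.0015,"jaw":0},{"translation":[-0.07,0.08,0],"twist":0.0015,"jaw":0},{"translation":[-0.05,0.06,-0.02],"twist":0.0015,"jaw":0},{"translation":[-0.029,0.033,-0.04],"twist":0,"jaw":0},{"translation":[0,0,0],"twist":0,"jaw":0},{"translation":[0,0,0],"twist":0,"jaw":0},{"translation":[0,0,0],"twist":0,"jaw":0}]'
python3 - <<'E'
from h import *
st(474.5,201,38,7.5)
from rig import bot
s=bot.snapshot("scene");cv2.imwrite("pics/g.png",s["img"][:,:,::-1])
E
```

```text
time_s: 20.17
tool_pos: [472.2, 200.4, 137.3]
tcp_rot: [-0.0, 0.66, 0.752, -0.001]
wrist_force: [0.3, 0.3, 0.1]
gripper_width: 95.5
grip_force: 0.0
t 20.17 p [472.2 200.4 137.3] yaw 7.5 w 95.5 g 0.0 F [0.3 0.3 0.1]
shares [ 0.008  0.002 -0.331] twist 0.0002
```

View pics/g.png

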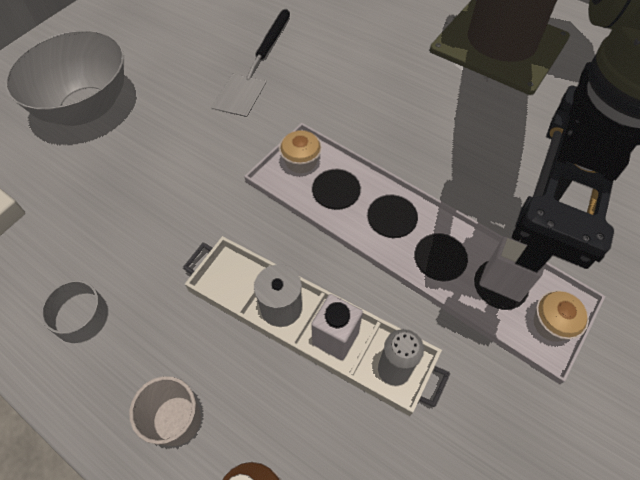

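The canister stands in its pocket (278,295), and the gripper is over the slim tin (510,275). Grasping it.

```bash
python3 -m inch '[{"translation":[0.005,0.001,-0.06],"twist":0,"jaw":0},{"translation":[0,0,-0.08],"twist":0,"jaw":0},{"translation":[0,0,-0.08],"twist":0,"jaw":0},{"translation":[0,0,-0.07],"twist":0,"jaw":0},{"translation":[0,0,-0.041],"twist":0,"jaw":0},{"translation":[0,0,0],"twist":0,"jaw":0},{"translation":[0,0,0],"twist":0,"jaw":1},{"translation":[0,0,0],"twist":0,"jaw":1},{"translation":[0,0,0],"twist":0,"jaw":1},{"translation":[0,0,0],"twist":0,"jaw":1},{"translation":[0,0,0],"twist":0,"jaw":1},{"translation":[0,0,0],"twist":0,"jaw":1},{"translation":[0,0,0],"twist":0,"jaw":1},{"translation":[0,0,0],"twist":0,"jaw":1},{"translation":[0,0,0],"twist":0,"jaw":1},{"translation":[0,0,0],"twist":0,"jaw":1},{"translation":[0,0,0],"twist":0,"jaw":1}]' 25
python3 -c "
from h import *;st(667,-93,160,5.1)"
```

```text
time_s: 21.63
tool_pos: [473.5, 201.4, 38.8]
tcp_rot: [-0.0, 0.659, 0.752, -0.0]
wrist_force: [-1.6, -0.1, 0.6]
gripper_width: 34.0
grip_force: 25.0
t 21.63 p [473.5 201.4  38.8] yaw 7.5 w 34.0 g 25.0 F [-1.6 -0.1  0.6]
shares [ 0.645 -0.981  0.404] twist -0.0133
```

```bash
python3 -m inch '[{"translation":[0,0,0.03],"twist":0,"jaw":1},{"translation":[0,0,0.07],"twist":0,"jaw":1},{"translation":[0,0,0.08],"twist":0,"jaw":1},{"translation":[0,0,0.08],"twist":0,"jaw":1},{"translation":[0,0,0.08],"twist":0,"jaw":1},{"translation":[0.02,-0.03,0.064],"twist":0,"jaw":1},{"translation":[0.04,-0.06,0],"twist":-0.0013,"jaw":1},{"translation":[0.05,-0.08,0],"twist":-0.0015,"jaw":1},{"translation":[0.06,-0.09,0],"twist":-0.0015,"jaw":1},{"translation":[0.06,-0.09,0],"twist":-0.0015,"jaw":1},{"translation":[0.065,-0.1,0],"twist":-0.0015,"jaw":1},{"translation":[0.065,-0.1,0],"twist":-0.0015,"jaw":1},{"translation":[0.065,-0.1,0],"twist":-0.0015,"jaw":1},{"translation":[0.06,-0.09,0],"twist":-0.0015,"jaw":1},{"translation":[0.06,-0.09,0],"twist":-0.0015,"jaw":1},{"translation":[0.05,-0.075,0],"twist":0,"jaw":1},{"translation":[0.03,-0.05,0],"twist":0,"jaw":1},{"translation":[0.018,-0.026,0],"twist":0,"jaw":1},{"translation":[0,0,0],"twist":0,"jaw":1},{"translation":[0,0,0],"twist":0,"jaw":1}]'
python3 -m inch '[{"translation":[0,0,0],"twist":0,"jaw":1},{"translation":[0,0,0],"twist":0,"jaw":1}]'
python3 -c "
from h import *;st(667,-93,33.8,5.1)"
```

```text
time_s: 23.3
tool_pos: [666.2, -92.5, 159.8]
tcp_rot: [-0.001, 0.675, 0.738, -0.0]
wrist_force: [-0.2, 0.1, -1.0]
gripper_width: 34.0
grip_force: 25.0
time_s: 23.47
tool_pos: [666.0, -91.6, 160.1]
tcp_rot: [-0.0, 0.674, 0.738, -0.0]
wrist_force: [-0.7, -0.3, -1.0]
gripper_width: 33.7
grip_force: 25.0
t 23.47 p [666.  -91.6 160.1] yaw 5.2 w 33.7 g 25.0 F [-0.7 -0.3 -1. ]
shares [ 0.003 -0.005 -0.421] twist -0.0004
```

```bash
python3 -m inch '[{"translation":[0,-0.003,-0.05],"twist":0,"jaw":1},{"translation":[0,0,-0.08],"twist":0,"jaw":1},{"translation":[0,0,-0.08],"twist":0,"jaw":1},{"translation":[0,0,-0.08],"twist":0,"jaw":1},{"translation":[0,0,-0.06],"twist":0,"jaw":1},{"translation":[0,0,-0.035],"twist":0,"jaw":1},{"translation":[0,0,-0.02],"twist":0,"jaw":1},{"translation":[0,0,-0.01],"twist":0,"jaw":1},{"translation":[0,0,-0.004],"twist":0,"jaw":1},{"translation":[0,0,-0.003],"twist":0,"jaw":1},{"translation":[0,0,0],"twist":0,"jaw":1},{"translation":[0,0,0],"twist":0,"jaw":1},{"translation":[0,0,0],"twist":0,"jaw":1}]'
python3 -c "
from h import *;st(667,-93,33.8,5.1)"
```

```text
time_s: 24.55
tool_pos: [667.2, -93.9, 34.5]
tcp_rot: [0.001, 0.675, 0.738, 0.0]
wrist_force: [-0.3, -0.1, -1.5]
gripper_width: 33.7
grip_force: 25.0
t 24.55 p [667.2 -93.9  34.5] yaw 5.1 w 33.7 g 25.0 F [-0.3 -0.1 -1.5]
shares [-0.001  0.003 -0.002] twist -0.0
```

Nearly on the floor. Lower a hair more, release, rise, and back off toward the robot.

```bash
python3 -m inch '[{"translation":[0,0,-0.003],"twist":0,"jaw":1},{"translation":[0,0,0],"twist":0,"jaw":1},{"translation":[0,0,0],"twist":0,"jaw":0.5},{"translation":[0,0,0],"twist":0,"jaw":0.35},{"translation":[0,0,0],"twist":0,"jaw":0.2},{"translation":[0,0,0],"twist":0,"jaw":0.1},{"translation":[0,0,0],"twist":0,"jaw":0},{"translation":[0,0,0],"twist":0,"jaw":0},{"translation":[0,0,0.03],"twist":0,"jaw":0},{"translation":[0,0,0.08],"twist":0,"jaw":0},{"translation":[0,0,0.1],"twist":0,"jaw":0},{"translation":[0,0,0.1],"twist":0,"jaw":0},{"translation":[0,0,0.12],"twist":0,"jaw":0},{"translation":[-0.1,-0.1,0.05],"twist":0,"jaw":0},{"translation":[-0.12,-0.1,0],"twist":0,"jaw":0},{"translation":[-0.12,-0.1,0],"twist":0,"jaw":0},{"translation":[-0.12,-0.1,0],"twist":0,"jaw":0},{"translation":[-0.12,-0.1,0],"twist":0,"jaw":0},{"translation":[0,0,0],"twist":0,"jaw":0},{"translation":[0,0,0],"twist":0,"jaw":0}]'
python3 - <<'E'
from h import *
st()
from rig import bot
for n in("scene","top"):
    s=bot.snapshot(n);cv2.imwrite(f"pics/{n}9.png",s["img"][:,:,::-1])
E
```

```text
time_s: 26.22
tool_pos: [509.6, -229.6, 176.4]
tcp_rot: [0.001, 0.676, 0.737, 0.0]
wrist_force: [0.7, 0.4, -0.5]
gripper_width: 95.0
grip_force: 0.0
t 26.22 p [ 509.6 -229.6  176.4] yaw 4.9 w 95.0 g 0.0 F [ 0.7  0.4 -0.5]
```

View pics/scene9.png

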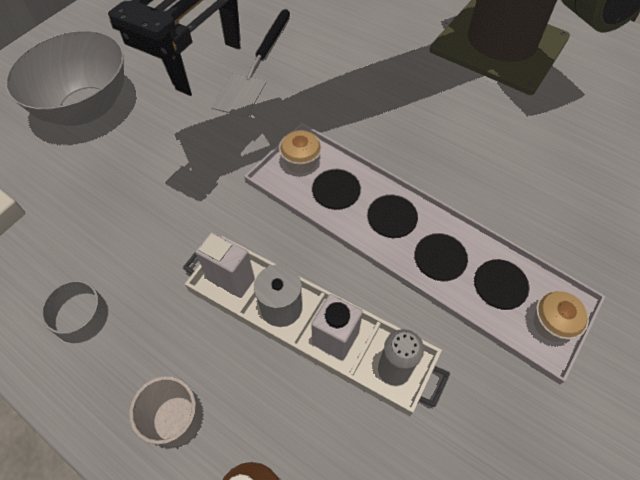

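View pics/top9.png

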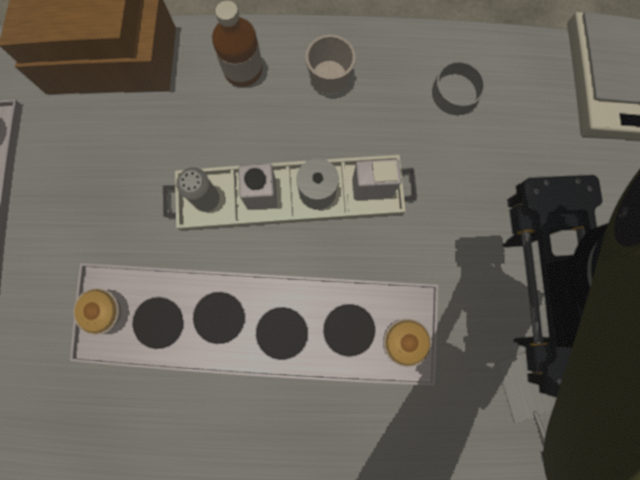

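In the top view the rack holds, left to right, dredger (195,185), square tin (256,183), canister (318,182) and slim tin (378,178). All four are upright in their pockets, both cupcakes are where they were, and the robot is clear.

```bash
python3 -c "
from rig import bot;print(bot.hand_in())"
```

```text
the job is handed in; nothing more can be done
None
```

The job is handed in at about 26 s: the final pictures show all four containers upright in the rack in reverse order (left to right: dredger, square tin, canister, slim tin), with the robot clear; no verdict came back.

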